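Seat the vent key on the jar sealer and hold the vent open

ROBOT

A 6-joint arm with a two-finger parallel gripper is mounted at the origin on the work surface. World frame = base frame: x ahead of the robot, y to its left, z up, the work surface at z = 0. Lengths are in mm, angles in rad, forces in N, time in s.
With the tool pointing down it reaches from about 350 to 1000 mm from the base axis. Payload 7.1 kg.
Tool frame: the origin (TCP) lies on the mounting face of the last link; the fingertips stand 173 mm ahead of it and the grasp point (between the pads) lies bot.pinch_z ahead of it (bot.pinch_z is the distance from the TCP to the grasp point, in mm); y points along the fingers, z is the direction in which the jaws open and shut, and the axes are right-handed (so a half turn about y gives the same grasp; the last joint's range is limited). The gripper opens to 85 mm and grips with 20 to 120 N. Pads are 22 mm wide; open, the fingers measure 114 mm over their backs; the gripper's body (76 mm by 85 mm) begins 54 mm behind the grasp point. The pads swing forward as they close: fully open they stand 13 mm farther back than shut.
Start: joints at [1.312, 0.423, 1.63, -0, 1.089, -0.019], TCP at [148.412, 607.108, 404.719] pointing down, gripper open.
Joint ranges: [-3, 3], [-0.9, 2.11], [0.09, 2.58], [-1.31, 4.45], [0.11, 2.69], [-2.54, 2.54]. Speed limits (rad/s): [2.39, 2.39, 3.01, 3.14, 3.14, 3.14].

INTERFACE

Orientations are given as a unit quaternion [w, x, y, z].
In Python, from plant import bot gives the robot as it stands.
- The arm moves only by the tool drive_tool, never from a script. Its argument "targets" is a list of rows, each an object with "travel": the shift along the tool's x, y, z in units of 0.02 m (1.0 is 0.02 m), a list of three; "delta_rot": the turn, a rotation vector about the tool's x, y, z in units of pi/2 rad (1.0 is pi/2 rad), a list of three. In form: [{"travel": [tx, ty, tz], "delta_rot": [ax, ay, az]}, ...]. A call has 1 to 5 rows; each row shifts and turns the commanded pose from where the row before left it, along the tool's axes as they then stand; what a row does not reach is not made up. A row lasts 1/8 s, in which the tool goes at most 62.5 mm and 10.7 degrees, less where a joint would pass 70% of its speed; a pose out of reach is approached as far as the arm can. A call with a number of a shift or a turn outside -1 to 1 is refused whole. A call with a gripper value outside its range is refused whole. "jaw" is the closure, from -1 (fully open) to 1 (shut), set as the call begins (left out, the last holds). The fingers move at their own pace and stop on an object; "grip_force" is the grip in N (left out, the last holds). Time passes only in rows, so rows that do not move let the fingers close. It gives the time, the measured TCP pose, the force and the opening at its end, in the units of the state.
- bot.observe(): the state, without advancing time (a new reading comes with each control period).
- bot.read_camera(name): name is "scene" or "top" or "wrist"; returns a dict with "image" (400x640x3 uint8, red, green, blue), "fx", "fy", "cx", "cy" (pixels), "R" (3x3) and "t" (3): a world point X has camera coordinates R X + t; the wrist camera has in their place "tool_from_camera" (4x4, takes a point from camera to tool coordinates, whose origin is the TCP and whose axes are the tool frame's). Camera axes: x right, y down, z forward; pixel columns grow to the right and rows downward; lengths in mm; the calibration is good to about 2 mm. A picture is of the moment at which its call begins: read the wrist's pose just before it. There is no depth.
- bot.sign_off(): hands the job in, once; it reports no verdict.
Trained networks look in a picture, given as the dict that the camera call returned (one of the last four; its "shot" number tells which), for a name from the list of things; names that differ only in an ending like _2 or _b are one class to them, and where a whole thing is asked for, a point or a joint stands for the part that bears it (a point fixed in the world has none). Each returns a list of dicts, best first, with "score" (0 to 1); they miss things now and then, are a little off and sometimes report something else, mostly with a low value. They report only what shows in the picture. A call takes as long as a camera call. They do not tell look-alikes from the thing itself.
- bot.silhouettes(target, picture): "region" (400x640 bool, what is visible of it) and "position" ([column, row] in pixels, amid what is visible of it).
- bot.tip_of(target, picture): "position" ([column, row] in pixels: a listed point, or the origin of a listed thing).
The state is a dict: "time": time; "qpos": joint angles; "qvel": joint speeds; "joint_torque": joint torques, N m; "tcp_pos": TCP position; "eef_rot": TCP orientation; "wrist_force": force on the tool from outside, world axes, zero at the start; "torque": the same for the moment, N m; "gripper_width": opening from 0.0 (shut) to 1.0 (fully open).
Only numpy, scipy, OpenCV 4.12 (cv2) and the standard library are available. Lean on these libraries where they do the work, as an engineer would, in place of code of your own. Each camera call takes 0.05 s, during which the arm holds its last target.

TASK

The vacuum jar sealer has finished its cycle and needs its vent held open. Pick up the knurled vent key standing among the jars, put it upright over the spigot on the sealer, turn it until the hidden keyways drop over the spigot's pins, then push it fully home against the spring of the orange valve plate. Finish still holding the key pushed fully home with the gripper (do not let go), and leave the jars where they stand.

Things in the scene. Friction and masses are not known exactly. Their poses are not given: they have to be found in the camera images.
- key: Vent key: knurled round collar standing loose, dark steel with light ridges, 46 mm across, 60 mm tall, about 200 g. Origin: centre of its open underside, z up. Blind bore from below, 26.5 mm across, 32 mm deep, with three keyways 120 degrees apart, hidden from outside and unmarked, 9 mm wide, out to 19.5 mm from the axis, the bore's full depth. One points along the key's own +x.
- key_top (a point): Centre of the key's closed top (orange disc), 60 mm above its underside. The key's upper 28 mm is solid: grip it there, on the 46 mm round.
- spigot_top (a point): Centre of the top of the spigot, a fixed upright steel post 24 mm across, its top 34 mm above the sealer's deck, the last 4 mm tapering to 17 mm across. z is up; x and y are the sealer's. The key's underside stops 13 mm below this point while it rests on the pins, 24 mm below once dropped over them and standing on the valve plate, 30 mm below when fully home.
- pins (a point): On the spigot's axis, level with the upper faces of its three dark steel pins (13 mm below its top). Pins: 120 degrees apart, out to 18 mm from the axis, 6 mm wide, 5 mm tall. Their turn is not measured and this point's axes are the sealer's: one pin points within 0.5 rad either side of the sealer's +x. The keyways pass the pins with about 5 degrees of play either way.
- valve (a joint): Travel of the orange sprung valve plate (54 mm disc round the foot of the spigot): 0 = up (vent shut, plate 24 mm below the spigot's top), 0.006 m = fully down on its stop (vent open). The spring needs about 5 N to start and 10 N at the stop, and pushes back up when let go.
- sealer: Vacuum jar sealer, fixed: a stainless housing 220 mm (x) by 300 mm (y), deck 80 mm above the work surface; origin at the centre of its underside. The spigot stands at x -20, y -70 mm of it; a clear dome 116 mm across and 46 mm tall stands on the deck at x 0, y +75 mm.
- jar_a: Closed preserve jar with orange ring and red-brown content, 84 mm across, 70 mm tall; origin at the centre of its underside. To be left alone.
- jar_b: Closed preserve jar with orange ring and dark brown content, 84 mm across, 70 mm tall; origin at the centre of its underside. To be left alone.
- jar_c: Closed preserve jar with orange ring and green content, 68 mm across, 85 mm tall; origin at the centre of its underside. To be left alone.
Mind the look-alikes: they are no part of the job. What is meant by the key is not green, and is the smaller of those in its own colour.

How it is judged (in metres and radians):
At the end, for the whole second after the job is handed in: The key sits upright on the spigot (axis within 4 mm, tilt under 0.1 rad) with its keyways over the pins, its underside at least 27.5 mm below the spigot's top, pressing the valve plate down at least 4.5 of its 6 mm, at rest, and the gripper's fingers are still on it holding it down (value of joint valve above 0.0045 m and horizontal distance between key and spigot_top below 0.004 m and z of key in the frame of spigot_top below -0.0275 m and angle between key's own z axis and vertical below 0.1 rad and contact force between the fingers and key above 2 N and contact force between key and sealer above 3 N and linear speed of key below 0.02 m/s); the arm keeps its last pose, push and grip.
It fails at once if a jar is moved more than 30 mm (distance of any of jar_a, jar_b, jar_c from where it was at the start of the episode above 0.03 m).
It fails at once if a jar is tipped (angle between any of jar_a, jar_b, jar_c's own z axis and vertical above 0.5 rad).
It also fails if it takes over 48 s, if anything falls off the work surface, if the arm or the gripper's body presses on something with over 40 N, if the wrist force passes 120 N, or if a joint passes its speed limit or range.

## Working session

There is one attempt and no reset: what is moved stays moved. The work goes in short steps, Python scripts to look and compute and a tool call to move; the robot and the scene stay as the last step left them, time stands still between calls to the robot, and variables do not carry over. Pictures are saved under pics/ and viewed, and the job is handed in when it is done.

Besides the shell and the picture viewer there is one more tool, called after "Call:" as name([rows], argument=value, ...), one row to a line, values as JSON. drive_tool: Moves the arm, as the interface text tells. Its arguments: {"type":"object","properties":{"targets":{"type":"array","items":{"type":"object","properties":{"travel":{"type":"array","items":{"type":"number"}},"delta_rot":{"type":"array","items":{"type":"number"}}}}},"jaw":{"type":"number"},"grip_force":{"type":"number"}},"required":["targets"]}

```bash
mkdir -p pics; ls; python3 - <<'E'
from plant import bot
import cv2,numpy as np
print(bot.pinch_z); print(bot.observe())
for n in ["scene","top"]:
    p=bot.read_camera(n); cv2.imwrite(f"pics/{n}0.png",p["image"][:,:,::-1])
    print(n,p["fx"],p["fy"],p["cx"],p["cy"],np.round(p["R"],4).tolist(),p["t"],p["shot"])
    for t in ["key","key_top","spigot_top","jar_a","sealer"]:
        print(t,[(round(d["score"],2),np.round(d["position"],1).tolist()) for d in bot.tip_of(t,p)])
E
```

```text
pics
154.70000000000002
{'time': 0.0, 'qpos': array([ 1.31199402e+00,  4.23846194e-01,  1.63072032e+00,  1.76989066e-06,
        1.08857002e+00, -1.89970019e-02]), 'qvel': array([-0.00084262,  0.00086977, -0.00044488,  0.00124093, -0.00062267,
        0.00159136]), 'joint_torque': array([-1.07481112e-03, -5.57392538e+01, -2.81753719e+01, -4.03563638e-05,
        7.14138194e-03,  2.55757058e-06]), 'tcp_pos': array([148.34520038, 606.84318727, 403.93021744]), 'eef_rot': array([-0.7014892 ,  0.70257022, -0.08465736,  0.08450511]), 'wrist_force': array([ 0.33642607, -0.99470059,  0.07383649]), 'torque': array([ 0.00885656, -0.03376749,  0.06636296]), 'gripper_width': 0.9986610930551935}
scene 391.7990843543578 391.7990843543578 315.13121306291765 195.9137125260667 [[0.1095, 0.9939, -0.0164], [0.8018, -0.0981, -0.5894], [-0.5874, 0.0514, -0.8076]] [  61.01604421 -405.05688229 1280.77263338] 1
key [(0.94, [189.2, 276.0]), (0.63, [223.6, 241.3]), (0.57, [170.8, 245.0])]
key_top [(0.94, [183.0, 266.2]), (0.91, [217.8, 228.6]), (0.87, [165.4, 228.2])]
spigot_top [(0.87, [416.8, 187.0])]
jar_a [(0.97, [229.3, 194.3]), (0.64, [297.3, 239.2]), (0.56, [299.9, 186.1])]
sealer [(0.59, [437.5, 217.8])]
top 401.0532378037751 401.0532378037751 321.69005009813134 198.06530920382403 [[-0.0081, -0.9998, -0.0154], [-0.9833, 0.0108, -0.1815], [0.1816, 0.0137, -0.9833]] [-112.9762153   547.79221728 1056.41963924] 2
key [(0.94, [436.8, 182.0]), (0.78, [402.4, 185.1]), (0.62, [419.4, 156.1])]
key_top [(0.83, [427.2, 149.5]), (0.64, [445.7, 176.2]), (0.58, [405.5, 179.5])]
spigot_top [(0.92, [239.0, 182.4])]
jar_a [(0.84, [340.9, 180.0]), (0.79, [333.2, 235.9]), (0.74, [400.2, 232.2])]
sealer [(0.84, [221.5, 187.5])]
```

View pics/scene0.png

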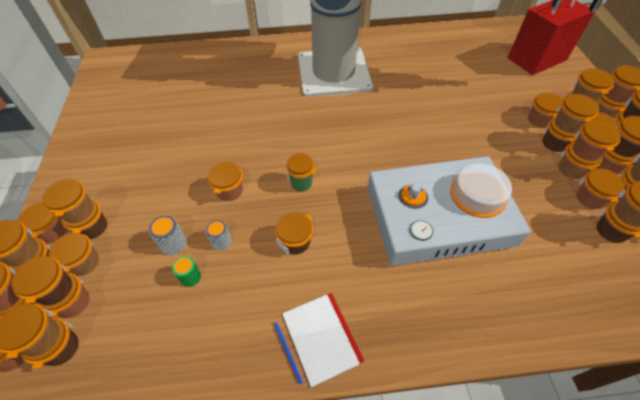

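View pics/top0.png

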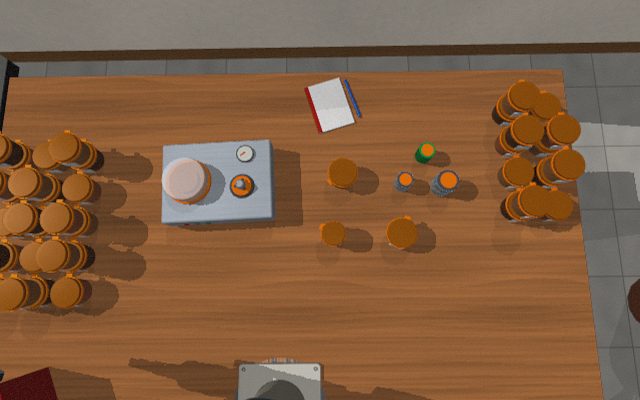

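```bash
python3 - <<'E'
import cv2
a=cv2.imread('pics/scene0.png')[200:310,130:340];cv2.imwrite('pics/s0c.png',cv2.resize(a,None,fx=3.6,fy=3.6,interpolation=2))
a=cv2.imread('pics/top0.png')[130:260,310:480];cv2.imwrite('pics/t0c.png',cv2.resize(a,None,fx=4,fy=4,interpolation=2))
E
```

```text
(no output)
```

View pics/s0c.png

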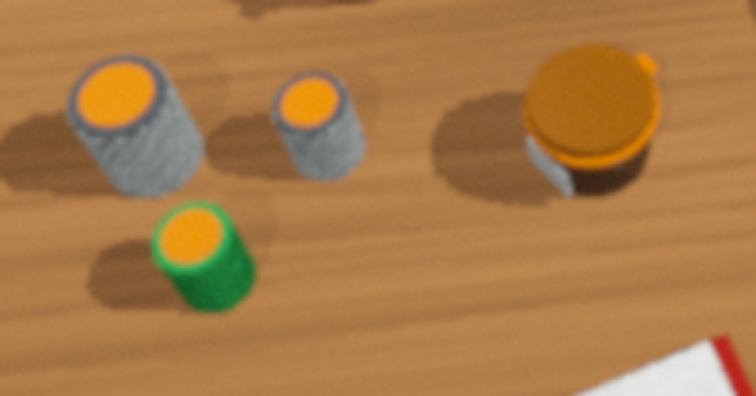

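View pics/t0c.png

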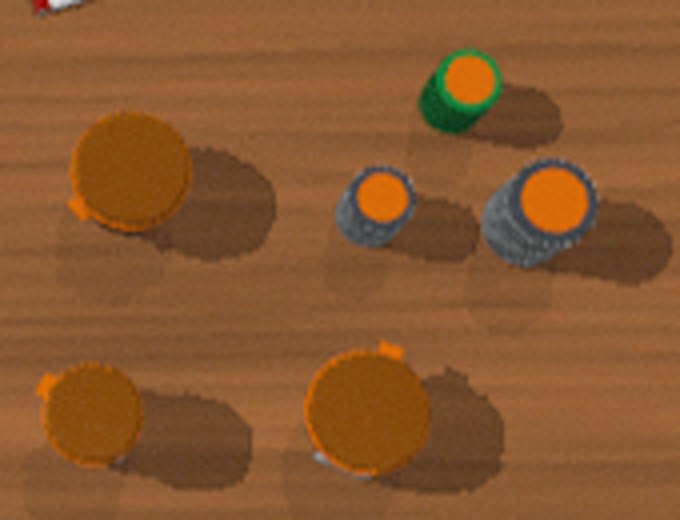

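```bash
cat > h.py <<'E'
import numpy as np, cv2
from plant import bot
from scipy.spatial.transform import Rotation as Rn
def ray(p,uv):
    d=np.array([(uv[0]-p["cx"])/p["fx"],(uv[1]-p["cy"])/p["fy"],1.])
    R=np.array(p["R"]);t=np.array(p["t"])
    return -R.T@t, R.T@d/np.linalg.norm(d)
def onz(p,uv,z):
    c,d=ray(p,uv); return c+d*(z-c[2])/d[2]
def tri(rs):
    A=np.zeros((3,3));b=np.zeros(3)
    for c,d in rs:
        P=np.eye(3)-np.outer(d,d);A+=P;b+=P@c
    x=np.linalg.solve(A,b);return x,[np.linalg.norm((np.eye(3)-np.outer(d,d))@(x-c)) for c,d in rs]
def toolR(o):
    q=o["eef_rot"];return Rn.from_quat([q[1],q[2],q[3],q[0]]).as_matrix()
def wristcam():
    o=bot.observe();p=bot.read_camera("wrist");T=np.array(p["tool_from_camera"])
    W=np.eye(4);W[:3,:3]=toolR(o);W[:3,3]=o["tcp_pos"]
    M=np.linalg.inv(W@T);p["R"]=M[:3,:3];p["t"]=M[:3,3];return p,o
def proj(p,X):
    c=np.array(p["R"])@X+np.array(p["t"]);return np.array([p["cx"]+p["fx"]*c[0]/c[2],p["cy"]+p["fy"]*c[1]/c[2]])
E
python3 - <<'E'
from h import *
o=bot.observe();print(np.round(toolR(o),3).tolist())
s=bot.read_camera("scene");t=bot.read_camera("top")
def both(n,a,b,z):
    x,r=tri([ray(s,a),ray(t,b)]);print(n,np.round(x,1),np.round(r,1),np.round(onz(s,a,z),1),np.round(onz(t,b,z),1))
both("keytop",(217.8,228.6),(405.5,179.5),60)
both("spig",(416.8,187),(239,182.4),114)
both("green",(183,266.2),(427.2,149.5),60)
both("big",(165.4,228.2),(445.7,176.2),80)
for nm,uv in [("ja",(401,233)),("jb",(342,173)),("jc",(333,233))]: print(nm,onz(t,uv,75))
# sealer yaw: deck corners
for uv in [(163,147),(271,140),(273,219),(163,222)]: print(onz(t,uv,80))
for im,tt in ((s,'s'),(t,'t')):
  for d in bot.silhouettes("key",im): print(tt,d["score"],d["position"],d["region"].sum())
E
```

```text
[[0.971, -0.0, 0.238], [-0.238, 0.0, 0.971], [-0.0, -1.0, 0.0]]
keytop [ 594.6 -346.3   56.2] [3.2 3.2] [ 597.3 -342.1   60. ] [ 594.  -348.8   60. ]
spig [578.6  98.  116.2] [1.2 1.2] [577.  100.1 114. ] [578.8  97.2 114. ]
green [ 679.3 -412.4   57.8] [0.9 0.9] [ 680.6 -410.7   60. ] [ 678.8 -412.8   60. ]
big [ 596.6 -450.9   81.7] [1.6 1.6] [ 595.6 -449.9   80. ] [ 597.2 -453.1   80. ]
ja [ 445.82549488 -327.24911397   75.        ]
jb [ 610.6773978  -174.36843342   75.        ]
jc [ 447.54632051 -147.72950541   75.        ]
[689.17340833 318.38145077  80.        ]
[705.3903102   19.88240934  80.        ]
[485.83956107  11.28981167  80.        ]
[480.75837831 305.02020554  80.        ]
s 0.97 [166.7, 234.5] 1023
s 0.79 [219.9, 236.0] 534
s 0.75 [185.6, 268.5] 650
t 0.88 [442.1, 183.7] 522
t 0.78 [405.8, 186.1] 307
t 0.73 [424.8, 152.9] 318
```

```bash
python3 - <<'E'
from h import *
p,o=wristcam();print(p["fx"],p["cx"],p["cy"],np.round(p["tool_from_camera"],3).tolist())
pos=o["tcp_pos"][:2].copy();phi=1.3306;goal=np.array([578.,98.])
for i in range(10):
    w=(goal-pos);w=w/np.abs(w).max()*20
    t=np.array([w@[np.sin(phi),-np.cos(phi)],w@[np.cos(phi),np.sin(phi)]])
    t=np.round(t/max(20,np.abs(t).max()),2)
    pos=pos+20*(t[0]*np.array([np.sin(phi),-np.cos(phi)])+t[1]*np.array([np.cos(phi),np.sin(phi)]))
    r=0.106 if i<8 else 0
    print(i,t,r,pos); phi-=r*np.pi/2
E
```

```text
358.0880570197933 322.1208102973225 196.57346770472418 [[0.002, 0.951, 0.31, -79.724], [-0.001, -0.31, 0.951, 30.143], [1.0, -0.002, 0.0, 0.717], [0.0, 0.0, 0.0, 1.0]]
0 [ 1.   -0.73] 0.106 [164.3749711  588.18806143]
1 [ 1.  -0.5] 0.106 [178.78777659 571.09212514]
2 [ 1.   -0.31] 0.106 [192.22868598 555.03653561]
3 [ 1.   -0.13] 0.106 [205.24938251 539.63454023]
4 [1.   0.04] 0.106 [218.21373063 524.38443604]
5 [1.   0.21] 0.106 [231.45819868 508.82088676]
6 [1.   0.39] 0.106 [245.34396782 492.44940499]
7 [1.   0.59] 0.106 [260.26998076 474.66024712]
8 [1.   0.84] 0 [277.04125776 454.63615493]
9 [1.   0.85] 0 [294.01253456 434.6117757 ]
```

Call:
drive_tool([
  {"travel": [1,0,-0.73],"delta_rot": [0,0.106,0]},
  {"travel": [1,0,-0.5],"delta_rot": [0,0.106,0]},
  {"travel": [1,0,-0.31],"delta_rot": [0,0.106,0]},
  {"travel": [1,0,-0.13],"delta_rot": [0,0.106,0]},
  {"travel": [1,0,0.04],"delta_rot": [0,0.106,0]},
], jaw=-1, grip_force=80)

```text
time: 1.48
tcp_pos: [218.6, 523.9, 404.8]
eef_rot: [0.607, -0.607, 0.363, -0.363]
wrist_force: [0.6, -0.1, -0.8]
gripper_width: 1.001
```

Call:
drive_tool([
  {"travel": [1,0,0.21],"delta_rot": [0,0.106,0]},
  {"travel": [1,0,0.39],"delta_rot": [0,0.106,0]},
  {"travel": [1,0,0.59],"delta_rot": [0,0.106,0]},
  {"travel": [1,0,0.84],"delta_rot": [0,0,0]},
  {"travel": [1,0,0.85],"delta_rot": [0,0,0]},
])

```text
time: 2.1
tcp_pos: [294.5, 434.0, 404.9]
eef_rot: [0.5, -0.5, 0.5, -0.5]
wrist_force: [0.8, -0.2, 0.4]
gripper_width: 0.998
```

Call:
drive_tool([
  {"travel": [1,0.1,0.84],"delta_rot": [0,0,0]},
  {"travel": [1,0.1,0.84],"delta_rot": [0,0,0]},
  {"travel": [1,0.1,0.84],"delta_rot": [0,0,0]},
  {"travel": [1,0.1,0.84],"delta_rot": [0,0,0]},
  {"travel": [1,0.1,0.84],"delta_rot": [0,0,0]},
])

```text
time: 2.72
tcp_pos: [378.5, 333.9, 394.8]
eef_rot: [-0.5, 0.5, -0.5, 0.5]
wrist_force: [-0.6, -0.3, -0.3]
gripper_width: 0.997
```

Call:
drive_tool([
  {"travel": [1,0.1,0.84],"delta_rot": [0,0,0]},
  {"travel": [1,0.1,0.84],"delta_rot": [0,0,0]},
  {"travel": [1,0.1,0.84],"delta_rot": [0,0,0]},
  {"travel": [1,0.1,0.84],"delta_rot": [0,0,0]},
  {"travel": [1,0.1,0.84],"delta_rot": [0,0,0]},
])

```text
time: 3.35
tcp_pos: [462.4, 233.8, 384.8]
eef_rot: [-0.5, 0.5, -0.5, 0.5]
wrist_force: [0.3, 0.7, 0.4]
gripper_width: 1.0
```

Call:
drive_tool([
  {"travel": [1,0.1,0.84],"delta_rot": [0,0,0]},
  {"travel": [1,0.1,0.84],"delta_rot": [0,0,0]},
  {"travel": [1,0.1,0.84],"delta_rot": [0,0,0]},
  {"travel": [1,0.1,0.84],"delta_rot": [0,0,0]},
  {"travel": [1,0.1,0.84],"delta_rot": [0,0,0]},
])

```text
time: 3.98
tcp_pos: [546.3, 133.7, 374.8]
eef_rot: [-0.5, 0.5, -0.5, 0.5]
wrist_force: [0.1, -0.3, -0.3]
gripper_width: 0.999
```

Call:
drive_tool([
  {"travel": [1,0.1,0.84],"delta_rot": [0,0,0]},
  {"travel": [0.8,0,0.7],"delta_rot": [0,0,0]},
  {"travel": [0,0,0],"delta_rot": [0,0,0]},
])

```text
time: 4.35
tcp_pos: [577.3, 97.5, 372.8]
eef_rot: [-0.499, 0.499, -0.501, 0.501]
wrist_force: [-0.7, 0.8, 0.1]
gripper_width: 0.998
```

```bash
python3 - <<'E'
from h import *
p,o=wristcam();print(o["time"],o["tcp_pos"],o["qpos"]);cv2.imwrite("pics/w1.png",p["image"][:,:,::-1])
im=p["image"][:,:,::-1]
for n,z in (("spigot_top",114),("pins",101)):
    for d in bot.tip_of(n,p): print(n,d["score"],d["position"],onz(p,d["position"],z))
uv=proj(p,np.array([578,98,114.]));print(uv)
u,v=np.round(uv).astype(int)
c=im[max(v-75,0):v+75,max(u-90,0):u+90];print(max(v-75,0),max(u-90,0))
cv2.imwrite("pics/w1c.png",cv2.resize(c,None,fx=4,fy=4,interpolation=2))
E
```

```text
4.35 [577.32061818  97.45621496 372.76008485] [ 1.46911615e-01  4.04194161e-01  1.74440803e+00 -3.68154195e-05
  9.92524031e-01  1.49567611e-01]
spigot_top 0.7 [322.8, 203.3] [577.83302261  98.58356263 114.        ]
[323.05023435 204.11490363]
129 233
```

View pics/w1c.png

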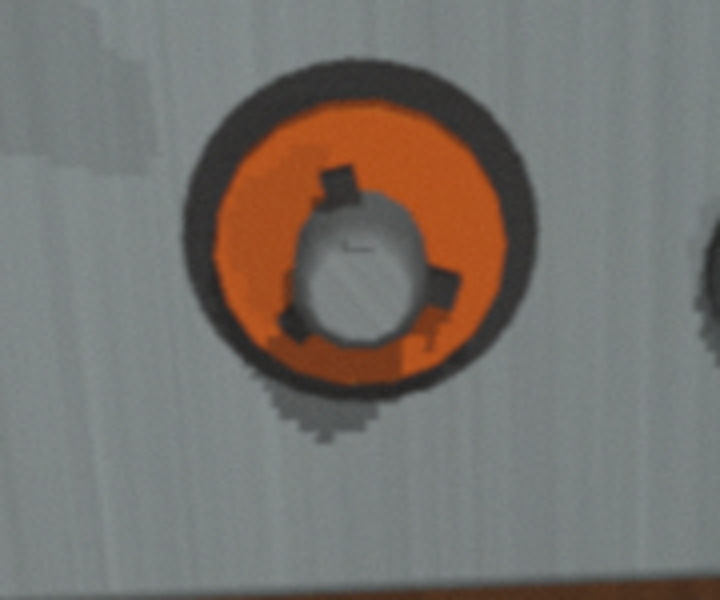

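View pics/w1.png

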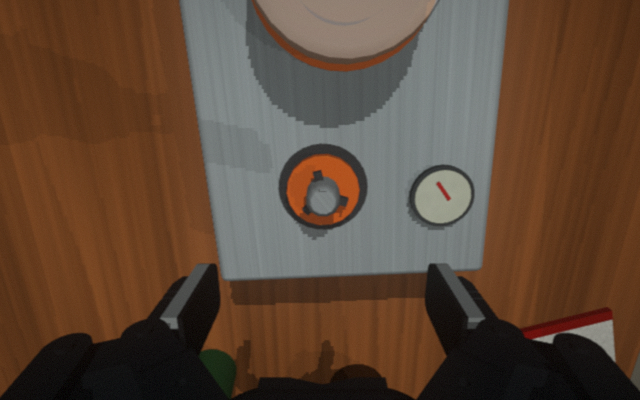

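```bash
python3 - <<'E'
from h import *
p,o=wristcam()
f=lambda x,y,z: np.round(onz(p,(x/4+233,y/4+129),z)[:2],1)
print("top",f(360,287,114),"plate",f(360,243,90),"ring",f(360,230,80))
# optimise: pins model project; outer end tops
c=f(360,243,90)
for n,(x,y) in dict(up=(337,168),right=(461,272),ll=(281,325)).items():
    q=f(x,y,101);d=q-f(360,265,101);print(n,q,d,np.degrees(np.arctan2(d[1],d[0])))
C=np.array([578,99])
for a in range(-30,31,5):
  print(a,[np.round((proj(p,np.array([C[0]+18*np.cos(np.radians(a+k)),C[1]+18*np.sin(np.radians(a+k)),101]))-[233,129])*4).tolist() for k in(0,120,240)])
print(np.round((proj(p,np.array([578,99,114]))-[233,129])*4), np.round((proj(p,np.array([578,99,90]))-[233,129])*4))
E
```

```text
top [576.5 101.7] plate [576.6 102.1] ring [576.6 101.7]
up [572.6 119.1] [-4.  17.7] 102.7342907953476
right [594.5 100.1] [17.9 -1.3] -4.15385308695123
ll [562.4  90.1] [-14.2 -11.3] -141.4881151165106
-30 [[455.0, 325.0], [368.0, 180.0], [281.0, 326.0]]
-25 [[459.0, 318.0], [359.0, 180.0], [286.0, 333.0]]
-20 [[463.0, 310.0], [350.0, 181.0], [291.0, 339.0]]
-15 [[465.0, 302.0], [341.0, 183.0], [297.0, 345.0]]
-10 [[467.0, 294.0], [333.0, 186.0], [304.0, 351.0]]
-5 [[469.0, 286.0], [324.0, 189.0], [311.0, 355.0]]
0 [[469.0, 278.0], [316.0, 193.0], [318.0, 360.0]]
5 [[469.0, 269.0], [309.0, 198.0], [326.0, 363.0]]
10 [[468.0, 261.0], [302.0, 203.0], [334.0, 367.0]]
15 [[466.0, 253.0], [295.0, 209.0], [342.0, 369.0]]
20 [[464.0, 244.0], [289.0, 215.0], [351.0, 371.0]]
25 [[461.0, 237.0], [284.0, 222.0], [359.0, 372.0]]
30 [[457.0, 229.0], [279.0, 229.0], [368.0, 372.0]]
[369. 302.] [368. 259.]
```

Call:
drive_tool([
  {"travel": [1,0,0.04],"delta_rot": [0,0,0]},
  {"travel": [1,0,0.04],"delta_rot": [0,0,0]},
  {"travel": [1,0.1,0.04],"delta_rot": [0,0,0]},
  {"travel": [1,0.1,0.04],"delta_rot": [0,0,0]},
  {"travel": [1,0.1,0.04],"delta_rot": [0,0,0]},
])

```text
time: 5.18
tcp_pos: [580.4, -3.3, 366.5]
eef_rot: [0.5, -0.5, 0.5, -0.5]
wrist_force: [0.5, 0.2, 0.2]
gripper_width: 0.997
```

Call:
drive_tool([
  {"travel": [1,0.1,0.04],"delta_rot": [0,0,0]},
  {"travel": [1,0.1,0.04],"delta_rot": [0,0,0]},
  {"travel": [1,0.1,0.04],"delta_rot": [0,0,0]},
  {"travel": [1,0.1,0.04],"delta_rot": [0,0,0]},
  {"travel": [1,0.1,0.04],"delta_rot": [0,0,0]},
])

```text
time: 5.8
tcp_pos: [584.4, -103.0, 356.6]
eef_rot: [-0.5, 0.5, -0.5, 0.5]
wrist_force: [-0.3, -0.2, 0.1]
gripper_width: 0.997
```

Call:
drive_tool([
  {"travel": [1,0.1,0.04],"delta_rot": [0,0,0]},
  {"travel": [1,0.1,0.04],"delta_rot": [0,0,0]},
  {"travel": [1,0.1,0.04],"delta_rot": [0,0,0]},
  {"travel": [1,0.2,0.04],"delta_rot": [0,0,0]},
  {"travel": [1,0.2,0.04],"delta_rot": [0,0,0]},
])

```text
time: 6.42
tcp_pos: [588.2, -203.0, 342.4]
eef_rot: [0.5, -0.5, 0.5, -0.5]
wrist_force: [1.0, -0.0, -0.3]
gripper_width: 0.999
```

Call:
drive_tool([
  {"travel": [1,0.2,0.04],"delta_rot": [0,0,0]},
  {"travel": [1,0.2,0.04],"delta_rot": [0,0,0]},
  {"travel": [1,0.2,0.04],"delta_rot": [0,0,0]},
  {"travel": [1,0.2,0.04],"delta_rot": [0,0,0]},
  {"travel": [1,0.2,0.04],"delta_rot": [0,0,0]},
])

```text
time: 7.05
tcp_pos: [592.2, -303.0, 322.4]
eef_rot: [-0.5, 0.5, -0.5, 0.5]
wrist_force: [0.2, 0.4, -0.0]
gripper_width: 0.998
```

Call:
drive_tool([
  {"travel": [1,0.0,0.0],"delta_rot": [0,0,0]},
  {"travel": [1,0.0,0.0],"delta_rot": [0,0,0]},
  {"travel": [0.2,0,0],"delta_rot": [0,0,0]},
  {"travel": [0,0,0],"delta_rot": [0,0,0]},
])

```text
time: 7.55
tcp_pos: [592.0, -345.8, 322.7]
eef_rot: [0.5, -0.5, 0.5, -0.5]
wrist_force: [0.4, 0.1, 0.5]
gripper_width: 0.998
```

```bash
python3 - <<'E'
from h import *
p,o=wristcam();print(o["time"],o["tcp_pos"],o["qpos"][5]);cv2.imwrite("pics/w2.png",p["image"][:,:,::-1])
for n,z in (("key_top",60),("key",0)):
    for d in bot.tip_of(n,p): print(n,d["score"],d["position"],onz(p,d["position"],z))
im=p["image"];h=cv2.cvtColor(im,cv2.COLOR_RGB2HSV)
m=((h[...,0]<22)&(h[...,0]>6)&(h[...,1]>200)&(h[...,2]>150)).astype(np.uint8)
n,l,st,ce=cv2.connectedComponentsWithStats(m)
for i in range(1,n):
    if st[i,4]>100: print(st[i],ce[i],onz(p,ce[i],60))
E
```

```text
7.55 [ 591.9737321  -345.81912395  322.73112021] -0.544691487857004
key_top 0.91 [319.3, 355.7] [ 589.23288496 -474.69159126   60.        ]
key_top 0.85 [326.5, 204.4] [ 594.9064522  -346.82070208   60.        ]
key 0.91 [325.9, 183.1] [ 595.13272666 -348.6264878     0.        ]
key 0.7 [418.7, 248.6] [ 678.83183278 -410.27183974    0.        ]
key 0.6 [322.0, 295.6] [ 591.45761079 -458.92510309    0.        ]
[  60  117  125  117 1340] [145.08507463 163.14253731] [ 474.66823572 -317.45712237   60.        ]
[ 304  180   49   47 1806] [328.39368771 203.05426357] [ 596.20693329 -345.84605443   60.        ]
[418 272   9  29 172] [422.16860465 285.69186047] [ 666.04539507 -411.04299841   60.        ]
[ 288  331   60   49 2167] [316.65205353 353.83987079] [ 587.1337228  -472.86278278   60.        ]
```

View pics/w2.png

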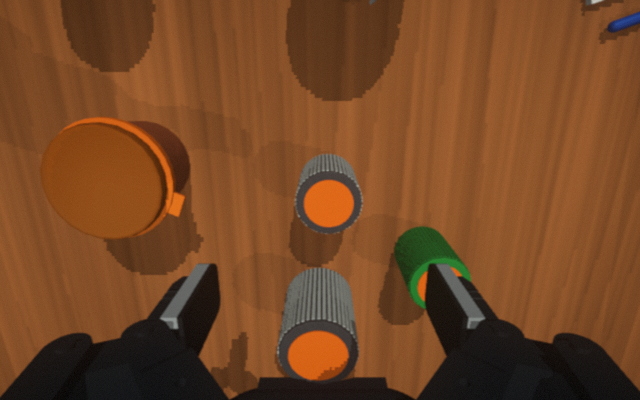

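Call:
drive_tool([
  {"travel": [0,0.5,0.2],"delta_rot": [0,0,0]},
  {"travel": [0,1,0],"delta_rot": [0,0,0]},
  {"travel": [0,1,0],"delta_rot": [0,0,0]},
  {"travel": [0,1,0],"delta_rot": [0,0,0]},
  {"travel": [0,1,0],"delta_rot": [0,0,0]},
])

```text
time: 8.32
tcp_pos: [595.8, -345.6, 230.7]
eef_rot: [0.5, -0.5, 0.501, -0.5]
wrist_force: [0.7, -0.3, 1.1]
gripper_width: 1.003
```

Call:
drive_tool([
  {"travel": [0,1,0],"delta_rot": [0,0,0]},
  {"travel": [0,0.5,0],"delta_rot": [0,0,0]},
  {"travel": [0,0,0],"delta_rot": [0,0,0]},
])

```text
time: 8.7
tcp_pos: [595.8, -345.6, 201.7]
eef_rot: [0.5, -0.5, 0.501, -0.5]
wrist_force: [0.0, -0.5, -0.3]
gripper_width: 1.0
```

Call:
drive_tool([
  {"travel": [0,0,0],"delta_rot": [0,0,0]},
  {"travel": [0,0,0],"delta_rot": [0,0,0]},
  {"travel": [0,0,0],"delta_rot": [0,0,0]},
  {"travel": [0,0,0],"delta_rot": [0,0,0]},
  {"travel": [0,0,0],"delta_rot": [0,0,0]},
], jaw=1, grip_force=90)

```text
time: 9.32
tcp_pos: [596.6, -346.0, 204.1]
eef_rot: [-0.5, 0.5, -0.499, 0.501]
wrist_force: [-0.5, 0.5, 6.5]
gripper_width: 0.514
```

```bash
python3 - <<'E'
from h import *
p,o=wristcam();print(o["time"],o["tcp_pos"],o["gripper_width"],o["wrist_force"]);cv2.imwrite("pics/w3.png",p["image"][:,:,::-1])
E
```

```text
9.325 [ 596.59176863 -346.02731247  204.13397457] 0.5141162098195192 [-0.526065    0.47921654  6.49072386]
```

View pics/w3.png

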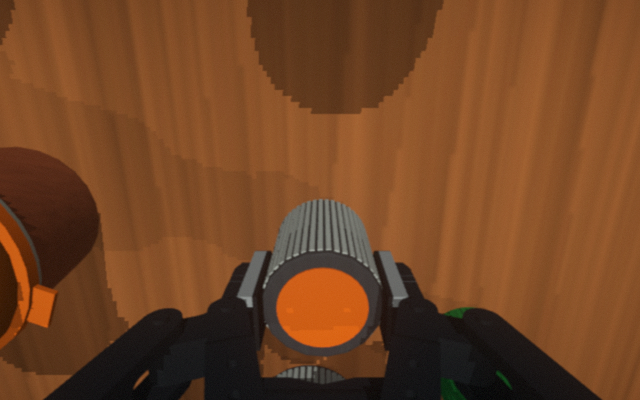

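Call:
drive_tool([
  {"travel": [0,-0.5,0],"delta_rot": [0,0,0]},
  {"travel": [0,-1,0],"delta_rot": [0,0,0]},
  {"travel": [0,-1,0],"delta_rot": [0,0,0]},
  {"travel": [0,-1,0],"delta_rot": [0,0,0]},
  {"travel": [0,-1,0],"delta_rot": [0,0,0]},
])

```text
time: 10.0
tcp_pos: [596.1, -345.7, 294.6]
eef_rot: [-0.5, 0.5, -0.5, 0.501]
wrist_force: [-0.2, 0.4, -2.2]
gripper_width: 0.515
```

Call:
drive_tool([
  {"travel": [-1,-1,-0.05],"delta_rot": [0,0,0]},
  {"travel": [-1,-1,-0.05],"delta_rot": [0,0,0]},
  {"travel": [-1,-0.5,-0.05],"delta_rot": [0,0,0]},
  {"travel": [-1,0,-0.05],"delta_rot": [0,0,0]},
  {"travel": [-1,0,-0.05],"delta_rot": [0,0,0]},
])

```text
time: 10.62
tcp_pos: [590.8, -244.2, 342.1]
eef_rot: [0.5, -0.5, 0.501, -0.5]
wrist_force: [-0.4, 0.7, -1.5]
gripper_width: 0.516
```

```bash
python3 - <<'E'
from h import *
p,o=wristcam();print(o["time"],o["tcp_pos"],o["gripper_width"],o["wrist_force"]);cv2.imwrite("pics/w4.png",p["image"][:,:,::-1])
im=p["image"];h=cv2.cvtColor(im,cv2.COLOR_RGB2HSV)
m=((h[...,0]<22)&(h[...,0]>6)&(h[...,1]>200)&(h[...,2]>150)).astype(np.uint8)
n,l,st,ce=cv2.connectedComponentsWithStats(m)
for i in range(1,n):
    if st[i,4]>1000: print(st[i],ce[i],[onz(p,ce[i],o["tcp_pos"][2]-k)-o["tcp_pos"] for k in (143,141)])
E
```

```text
10.625 [ 590.80092543 -244.22338316  342.09587267] 0.5158630238761037 [-0.35834488  0.69543771 -1.49930683]
[ 301   25  124  112 1372] [352.4861516   52.39067055] [array([   8.82535923,   88.00865969, -143.        ]), array([   8.66822222,   87.87096881, -141.        ])]
[  97  246  112   70 1741] [148.56002298 269.58299828] [array([ -61.88123575,   16.4905442 , -143.        ]), array([ -60.7857695 ,   17.61983308, -141.        ])]
[ 277  268   92   79 5697] [322.10566965 307.0867123 ] [array([  -0.30569816,    0.79440906, -143.        ]), array([  -0.30107385,    2.20176295, -141.        ])]
```

View pics/w4.png

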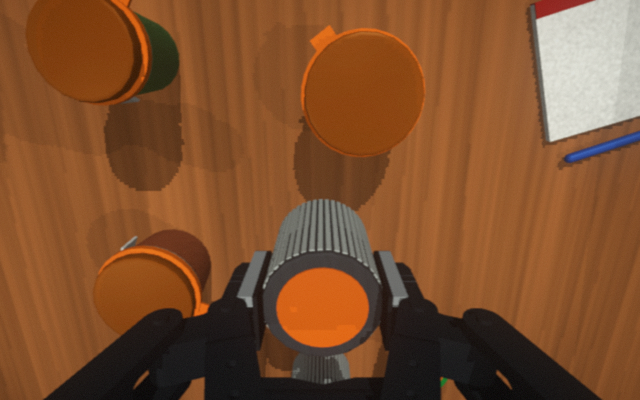

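Call:
drive_tool([
  {"travel": [-1,0,-0.04],"delta_rot": [0,0,0]},
  {"travel": [-1,0,-0.04],"delta_rot": [0,0,0]},
  {"travel": [-1,0,-0.04],"delta_rot": [0,0,0]},
  {"travel": [-1,0,-0.04],"delta_rot": [0,0,0]},
  {"travel": [-1,0,-0.04],"delta_rot": [0,0,0]},
])

```text
time: 11.3
tcp_pos: [587.2, -144.2, 342.7]
eef_rot: [-0.5, 0.5, -0.5, 0.5]
wrist_force: [-0.3, 0.2, -1.3]
gripper_width: 0.515
```

Call:
drive_tool([
  {"travel": [-1,0,-0.04],"delta_rot": [0,0,0]},
  {"travel": [-1,0,-0.04],"delta_rot": [0,0,0]},
  {"travel": [-1,0,-0.04],"delta_rot": [0,0,0]},
  {"travel": [-1,0,-0.04],"delta_rot": [0,0,0]},
  {"travel": [-1,0,-0.04],"delta_rot": [0,0,0]},
])

```text
time: 11.92
tcp_pos: [583.3, -44.3, 342.7]
eef_rot: [-0.5, 0.5, -0.5, 0.5]
wrist_force: [-0.1, 1.1, -1.8]
gripper_width: 0.516
```

Call:
drive_tool([
  {"travel": [-1,0,-0.04],"delta_rot": [0,0,0]},
  {"travel": [-1,0,-0.04],"delta_rot": [0,0,0]},
  {"travel": [-1,0,-0.04],"delta_rot": [0,0,0]},
  {"travel": [-1,0,-0.04],"delta_rot": [0,0,0]},
  {"travel": [-1,0,-0.04],"delta_rot": [0,0,0]},
])

```text
time: 12.55
tcp_pos: [579.4, 55.7, 342.7]
eef_rot: [-0.5, 0.5, -0.5, 0.5]
wrist_force: [-0.9, 0.7, -1.3]
gripper_width: 0.516
```

Call:
drive_tool([
  {"travel": [-1,0,-0.04],"delta_rot": [0,0,0]},
  {"travel": [-1,0,-0.04],"delta_rot": [0,0,0]},
  {"travel": [-0.3,0,0],"delta_rot": [0,0,0]},
  {"travel": [0,0,0],"delta_rot": [0,0,0]},
])

```text
time: 13.05
tcp_pos: [577.9, 100.8, 342.7]
eef_rot: [-0.5, 0.5, -0.5, 0.5]
wrist_force: [-0.2, -0.6, -1.5]
gripper_width: 0.512
```

```bash
python3 - <<'E'
from h import *
p,o=wristcam();print(o["time"],o["tcp_pos"],o["gripper_width"],o["wrist_force"],o["qpos"][5]);cv2.imwrite("pics/w5.png",p["image"][:,:,::-1])
s=bot.read_camera("scene");t=bot.read_camera("top")
cv2.imwrite("pics/s5.png",cv2.resize(s["image"][120:240,340:480,::-1],None,fx=5,fy=5,interpolation=2))
cv2.imwrite("pics/t5.png",cv2.resize(t["image"][130:230,180:320,::-1],None,fx=5,fy=5,interpolation=2))
for im in(s,t):
  for n in("key_top","spigot_top","key"): print(n,[(round(d["score"],2),d["position"]) for d in bot.tip_of(n,im)])
E
```

```text
13.05 [577.91901281 100.75141133 342.68152251] 0.5115406817472021 [-0.1900891  -0.58518663 -1.48135169] 0.1527040464966089
key_top [(0.7, [180.9, 262.5]), (0.59, [164.6, 226.1]), (0.55, [424.6, 162.2])]
spigot_top [(0.66, [413.8, 187.8])]
key [(0.93, [173.4, 243.0]), (0.89, [190.0, 276.5]), (0.61, [416.5, 179.8])]
key_top [(0.93, [445.3, 180.8]), (0.67, [422.8, 150.4]), (0.6, [230.7, 175.5])]
spigot_top [(0.68, [241.5, 181.0])]
key [(0.85, [422.1, 156.9]), (0.83, [439.8, 182.1]), (0.54, [240.4, 180.5])]
```

View pics/w5.png

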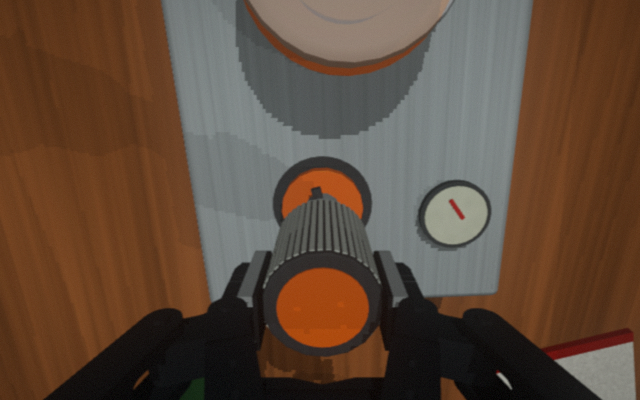

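View pics/s5.png

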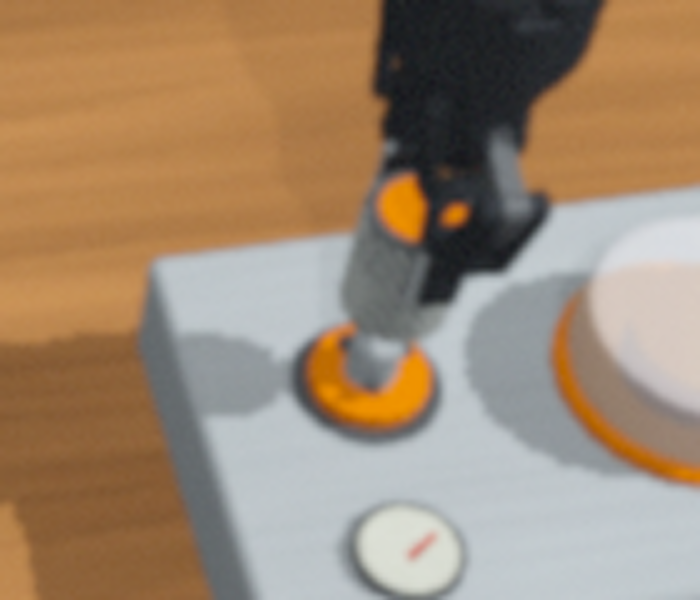

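View pics/t5.png

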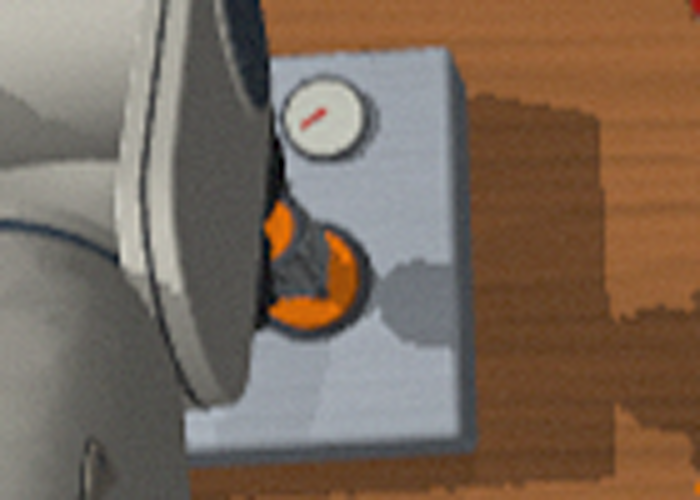

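Call:
drive_tool([
  {"travel": [-0.03,0.5,-0.04],"delta_rot": [0,0,0]},
  {"travel": [0,0.5,0],"delta_rot": [0,0,0]},
  {"travel": [0,0.25,0],"delta_rot": [0,0,0]},
  {"travel": [0,0.25,0],"delta_rot": [0,0,0]},
])

```text
time: 14.0
tcp_pos: [577.1, 101.0, 312.1]
eef_rot: [0.5, -0.5, 0.5, -0.5]
wrist_force: [0.4, 0.0, -1.5]
gripper_width: 0.513
```

Call:
drive_tool([
  {"travel": [0,0.2,0],"delta_rot": [0,0,0]},
  {"travel": [0,0.2,0],"delta_rot": [0,0,0]},
  {"travel": [0,0,0],"delta_rot": [0,0,0]},
])

```text
time: 14.38
tcp_pos: [577.2, 101.0, 305.1]
eef_rot: [-0.5, 0.5, -0.5, 0.5]
wrist_force: [-1.7, 0.8, 2.1]
gripper_width: 0.515
```

Call:
drive_tool([
  {"travel": [0,0.12,0],"delta_rot": [0,0,0]},
  {"travel": [0,0,0],"delta_rot": [0,-0.035,0]},
  {"travel": [0,0,0],"delta_rot": [0,-0.035,0]},
  {"travel": [0,0,0],"delta_rot": [0,-0.035,0]},
])

```text
time: 14.88
tcp_pos: [577.9, 100.9, 304.9]
eef_rot: [0.54, -0.539, 0.456, -0.458]
wrist_force: [-4.2, -1.4, 17.4]
gripper_width: 0.515
```

Call:
drive_tool([
  {"travel": [0,0,0],"delta_rot": [0,-0.035,0]},
  {"travel": [0,0,0],"delta_rot": [0,-0.035,0]},
  {"travel": [0,0,0],"delta_rot": [0,-0.035,0]},
  {"travel": [0,0,0],"delta_rot": [0,-0.035,0]},
  {"travel": [0,0,0],"delta_rot": [0,-0.035,0]},
])

```text
time: 15.5
tcp_pos: [577.8, 100.9, 304.5]
eef_rot: [0.598, -0.597, 0.378, -0.38]
wrist_force: [-3.0, -1.6, 14.3]
gripper_width: 0.514
```

Call:
drive_tool([
  {"travel": [0,0,0],"delta_rot": [0,-0.035,0]},
  {"travel": [0,0,0],"delta_rot": [0,-0.035,0]},
  {"travel": [0,0,0],"delta_rot": [0,-0.035,0]},
  {"travel": [0,0,0],"delta_rot": [0,-0.035,0]},
  {"travel": [0,0,0],"delta_rot": [0,-0.035,0]},
])

```text
time: 16.12
tcp_pos: [577.0, 100.3, 302.3]
eef_rot: [-0.643, 0.644, -0.293, 0.293]
wrist_force: [-1.8, -5.4, -0.1]
gripper_width: 0.514
```

Call:
drive_tool([
  {"travel": [0,0,0],"delta_rot": [0,-0.035,0]},
  {"travel": [0,0,0],"delta_rot": [0,-0.035,0]},
  {"travel": [0,0,0],"delta_rot": [0,-0.035,0]},
  {"travel": [0,0,0],"delta_rot": [0,-0.035,0]},
  {"travel": [0,0,0],"delta_rot": [0,-0.035,0]},
])

```text
time: 16.75
tcp_pos: [576.6, 100.2, 301.9]
eef_rot: [-0.677, 0.677, -0.204, 0.203]
wrist_force: [-3.3, -3.1, 2.6]
gripper_width: 0.514
```

```bash
python3 - <<'E'
from h import *
o=bot.observe();print(o["time"],o["tcp_pos"],o["torque"],o["wrist_force"],o["qpos"]);R=toolR(o);print(np.degrees(np.arctan2(R[1,2],R[0,2])),R[2])
E
```

```text
16.75 [576.56662754 100.24630146 301.89446538] [-0.9366394   0.50287234 -2.23217556] [-3.34299381 -3.08895238  2.62648271] [ 1.51774744e-01  5.01032180e-01  1.78592261e+00  2.20134188e-04
  8.56811954e-01 -8.34609385e-01]
56.507443698391256 [-0.00172259 -0.99999762 -0.00133679]
```

Call:
drive_tool([
  {"travel": [0,0,0],"delta_rot": [0,0.045,0]},
  {"travel": [0,0.15,0],"delta_rot": [0,0,0]},
  {"travel": [0,0.15,0],"delta_rot": [0,0,0]},
  {"travel": [0,0.1,0],"delta_rot": [0,0,0]},
])

```text
time: 17.25
tcp_pos: [577.2, 100.1, 297.8]
eef_rot: [-0.669, 0.67, -0.227, 0.228]
wrist_force: [-12.1, -8.4, 33.6]
gripper_width: 0.512
```

```bash
python3 - <<'E'
from h import *
p,o=wristcam();print(o["time"],o["tcp_pos"],o["torque"],o["wrist_force"]);cv2.imwrite("pics/w6.png",p["image"][:,:,::-1])
s=bot.read_camera("scene");cv2.imwrite("pics/s6.png",cv2.resize(s["image"][130:230,350:470,::-1],None,fx=6,fy=6,interpolation=2))
R=toolR(bot.observe());print(np.degrees(np.arctan2(R[1,2],R[0,2])),R[:,1])
E
```

```text
17.25 [577.22044111 100.08623337 297.82475464] [-1.61970336  2.31537252 -1.10421685] [-12.06253125  -8.36823365  33.57329266]
52.4822524727562 [ 4.38458115e-04 -7.31329880e-04 -9.99999636e-01]
```

View pics/w6.png

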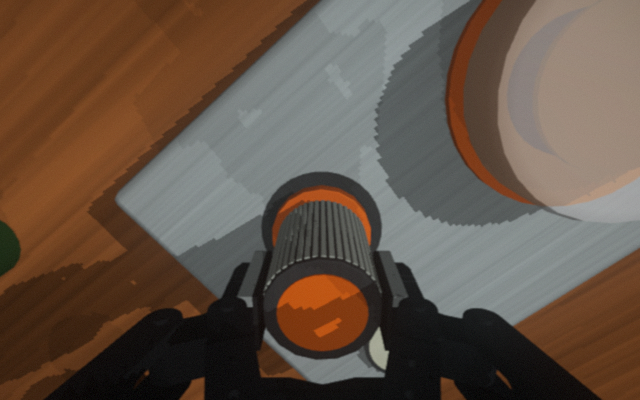

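View pics/s6.png

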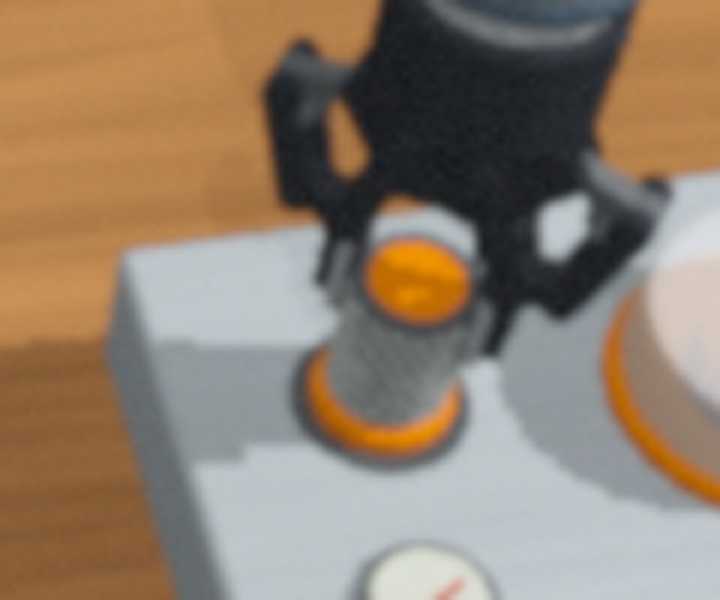

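Call:
drive_tool([
  {"travel": [-0.02,-0.15,-0.09],"delta_rot": [0,0.025,0]},
  {"travel": [0,0,0],"delta_rot": [0,0,0]},
])

```text
time: 17.6
tcp_pos: [576.2, 99.8, 298.0]
eef_rot: [0.666, -0.665, 0.239, -0.241]
wrist_force: [0.3, -1.5, 4.1]
gripper_width: 0.517
```

```bash
python3 - <<'E'
from h import *
o=bot.observe();print(o["time"],o["tcp_pos"],o["torque"],o["wrist_force"])
E
```

```text
17.6 [576.24688988  99.75376433 298.04845304] [-0.20108936 -0.18237528 -0.27281516] [ 0.29477378 -1.48131203  4.11016369]
```

Wedging relieved; now push down again.

Call:
drive_tool([
  {"travel": [0,0.15,0],"delta_rot": [0,0,0]},
  {"travel": [0,0.15,0],"delta_rot": [0,0,0]},
  {"travel": [0,0,0],"delta_rot": [0,0,0]},
])

```text
time: 17.98
tcp_pos: [576.3, 99.9, 292.1]
eef_rot: [0.666, -0.665, 0.239, -0.24]
wrist_force: [0.3, -1.0, 7.0]
gripper_width: 0.51
```

```bash
python3 - <<'E'
from h import *
o=bot.observe();print(o["time"],o["tcp_pos"],o["torque"],o["wrist_force"])
E
```

```text
17.975 [576.2755347   99.92696942 292.10438849] [-0.06355886 -0.02120533 -0.28014413] [ 0.26506763 -0.95239639  6.95548218]
```

Call:
drive_tool([
  {"travel": [0,0.15,0],"delta_rot": [0,0,0]},
  {"travel": [0,0.15,0],"delta_rot": [0,0,0]},
  {"travel": [0,0,0],"delta_rot": [0,0,0]},
])

```text
time: 18.35
tcp_pos: [576.2, 100.1, 288.2]
eef_rot: [0.666, -0.665, 0.239, -0.24]
wrist_force: [-8.8, -0.4, 27.0]
gripper_width: 0.511
```

```bash
python3 - <<'E'
from h import *
p,o=wristcam();print(o["time"],o["tcp_pos"],o["torque"],o["wrist_force"]);cv2.imwrite("pics/w7.png",p["image"][:,:,::-1])
E
```

```text
18.35 [576.21772498 100.06498571 288.17900624] [-0.37531078  1.2311336  -0.28376075] [-8.75197237 -0.42433836 27.04076032]
```

Call:
drive_tool([
  {"travel": [-0.03,0.1,-0.03],"delta_rot": [0,0,0]},
  {"travel": [0,0,0],"delta_rot": [0,0,0]},
])

```text
time: 18.65
tcp_pos: [575.9, 100.0, 288.0]
eef_rot: [0.666, -0.665, 0.238, -0.241]
wrist_force: [-12.1, -0.1, 40.3]
gripper_width: 0.512
```

```bash
python3 - <<'E'
from h import *
p,o=wristcam();print(o["time"],o["tcp_pos"],o["torque"],o["wrist_force"]);cv2.imwrite("pics/w8.png",p["image"][:,:,::-1])
s=bot.read_camera("scene");cv2.imwrite("pics/s8.png",cv2.resize(s["image"][130:230,350:470,::-1],None,fx=6,fy=6,interpolation=2))
E
```

```text
18.65 [575.8579882  100.04798612 288.03313382] [-0.61693326  1.80575655 -0.31876423] [-12.05027765  -0.14504707  40.28630255]
```

View pics/w8.png

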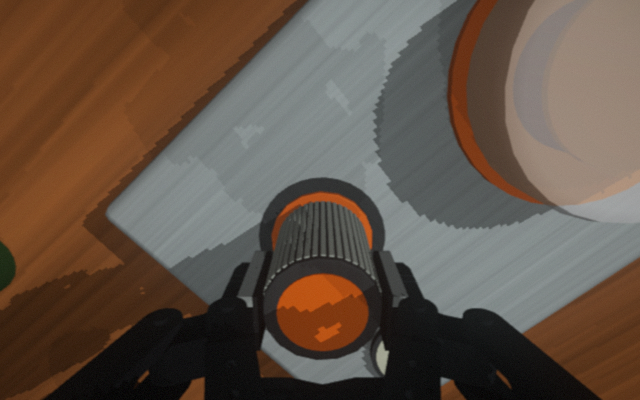

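View pics/s8.png

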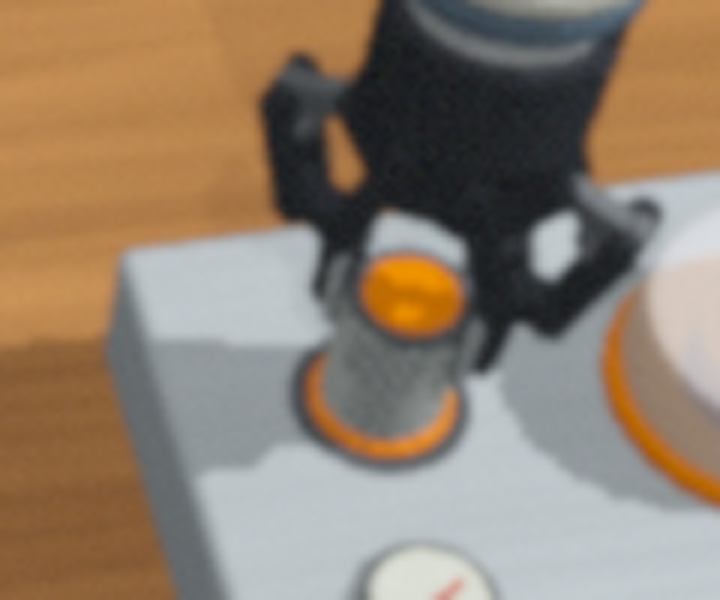

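```bash
python3 - <<'E'
from h import *
for f in ("w3","w4","w5","w6","w7","w8"):
    im=cv2.imread(f"pics/{f}.png");h=cv2.cvtColor(im,cv2.COLOR_BGR2HSV)
    m=((h[...,0]<22)&(h[...,0]>4)&(h[...,1]>150)&(h[...,2]>90)).astype(np.uint8); m[:255]=0
    m[:,:270]=0;m[:,375:]=0
    m=cv2.morphologyEx(m,cv2.MORPH_CLOSE,np.ones((9,9)))
    n,l,st,ce=cv2.connectedComponentsWithStats(m);i=1+np.argmax(st[1:,4])
    c,_=cv2.findContours((l==i).astype(np.uint8),0,1);print(f,st[i],cv2.fitEllipse(max(c,key=len)))
p,o=wristcam()
T=np.linalg.inv(np.array(p["tool_from_camera"]))
for dx in(0,2):
  for k in (144,142,140):
    c=T@[dx,k,0,1];print(dx,k,p["cx"]+p["fx"]*c[0]/c[2],p["cy"]+p["fy"]*c[1]/c[2],p["fx"]/c[2])
E
```

```text
w3 [ 270  267  105  110 8308] ((323.11444091796875, 326.55670166015625), (106.7576904296875, 118.45684814453125), 176.72312927246094)
w4 [ 276  267   99  111 7049] ((328.0755310058594, 315.8854675292969), (81.51583862304688, 121.49763488769531), 140.348388671875)
w5 [ 276  267   99  113 7495] ((327.8323059082031, 317.1794738769531), (81.13858032226562, 123.17073059082031), 144.3544464111328)
w6 [ 277  274   91   77 5530] ((321.9091491699219, 311.9823303222656), (76.01891326904297, 90.61909484863281), 89.47721099853516)
w7 [ 277  273   91   78 5588] ((322.00927734375, 311.5035705566406), (76.77733612060547, 90.67498016357422), 89.89875793457031)
w8 [ 277  273   91   78 5591] ((321.975341796875, 311.622314453125), (76.78736877441406, 90.71135711669922), 89.8064956665039)
0 144 320.7719281506502 306.35959534994413 2.691480711277052
0 142 320.7572459085805 309.643674047818 2.730506725521859
0 140 320.74213162189284 313.02439115553 2.77068113245329
2 144 320.7871593015089 310.9448376317721 2.679001589981641
2 142 320.77276592682557 314.2796423926513 2.7176639536688407
2 140 320.7579510291189 317.71210993353003 2.7574585797191458
```

Call:
drive_tool([
  {"travel": [0,-0.35,0],"delta_rot": [0,0,0]},
  {"travel": [-0.1,0,0],"delta_rot": [0,0,0]},
  {"travel": [0,0,0],"delta_rot": [0,0,0]},
])

```text
time: 19.18
tcp_pos: [575.1, 100.5, 292.1]
eef_rot: [0.666, -0.665, 0.237, -0.242]
wrist_force: [2.0, -5.7, 12.7]
gripper_width: 0.513
```

```bash
cat > chk.py <<'E'
from h import *
import sys
p,o=wristcam();f=sys.argv[1];cv2.imwrite(f"pics/{f}.png",p["image"][:,:,::-1])
R=toolR(o);print(o["time"],o["tcp_pos"],"tool F",np.round(R.T@o["wrist_force"],1),"tool M",np.round(R.T@o["torque"],2))
im=p["image"][:,:,::-1].copy();h=cv2.cvtColor(im,cv2.COLOR_BGR2HSV)
m=((h[...,0]<22)&(h[...,0]>4)&(h[...,1]>150)&(h[...,2]>90)).astype(np.uint8); m[:262]=0;m[:,:270]=0;m[:,375:]=0
m=cv2.morphologyEx(m,cv2.MORPH_CLOSE,np.ones((9,9)))
n,l,st,ce=cv2.connectedComponentsWithStats(m);i=1+np.argmax(st[1:,4])
c,_=cv2.findContours((l==i).astype(np.uint8),0,1);print(st[i],cv2.fitEllipse(max(c,key=len)))
E
python3 chk.py w9
```

```text
19.175 [575.09535102 100.53133425 292.13372689] tool F [  5.2 -12.6  -3.1] tool M [-0.52  0.26 -1.27]
[ 276  273   92   78 5612] ((321.9339904785156, 311.4083557128906), (77.06295013427734, 90.74622344970703), 90.16931915283203)
```

```bash
cat > ov.py <<'E'
import numpy as np,cv2
from plant import bot
from h import *
p,o=wristcam();T=np.linalg.inv(np.array(p["tool_from_camera"]))
def P(X):
    c=T[:3,:3]@X+T[:3,3];return p["cx"]+p["fx"]*c[0]/c[2],p["cy"]+p["fy"]*c[1]/c[2]
def circ(top,tilt,h,r):
    # axis dir from top to bottom in tool frame
    a=np.array([-np.sin(tilt),np.cos(tilt),0]);e1=np.array([np.cos(tilt),np.sin(tilt),0]);e2=np.array([0,0,1.])
    return np.array([P(top+a*h+r*(np.cos(t)*e1+np.sin(t)*e2)) for t in np.linspace(0,6.283,60)])
for f,top,tilt in (("w4",[0,144,.5],0),("w9",[0,140.7,.5],0.),("w9",[2,143.5,.5],0.),("w9",[2,143.5,.5],.09)):
    top=np.array(top);im=cv2.imread(f"pics/{f}.png")[190:370,230:420];s=4
    im=cv2.resize(im,None,fx=s,fy=s,interpolation=2)
    for h,r,c in((0,23,(255,255,0)),(0,17,(0,255,0)),(60,23,(255,0,255))):
        q=circ(top,tilt,h,r);q=np.round((q-[230,190])*s).astype(int);cv2.polylines(im,[q],True,c,1)
    cv2.imwrite(f"pics/ov_{f}_{top[0]:.0f}_{tilt}.png",im)
E
python3 ov.py; cd pics; python3 -c "
import cv2,numpy as np
f=['ov_w4_0_0','ov_w9_0_0.0','ov_w9_2_0.0','ov_w9_2_0.09']
i=[cv2.imread(x+'.png') for x in f]
i=np.vstack([np.hstack(i[:2]),np.hstack(i[2:])]);cv2.imwrite('ov.png',cv2.resize(i,(630,598),interpolation=3))
cv2.imwrite('ova.png',cv2.imread('ov_w4_0_0.png'))"
```

```text
(no output)
```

View pics/ov.png

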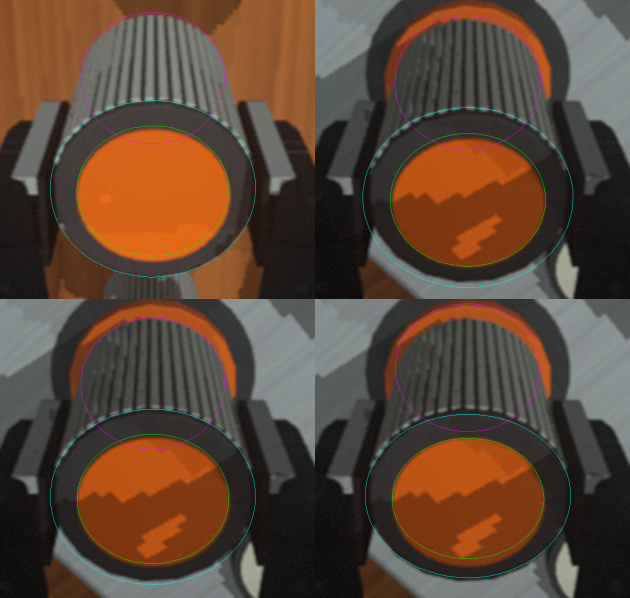

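Call:
drive_tool([
  {"travel": [0.03,0.15,-0.02],"delta_rot": [0,0,0]},
  {"travel": [0,0.13,0],"delta_rot": [0,0,0]},
  {"travel": [0,0,0],"delta_rot": [0,0,0]},
  {"travel": [0,0,0],"delta_rot": [0,0,0]},
])

```text
time: 19.77
tcp_pos: [575.2, 100.3, 288.1]
eef_rot: [0.666, -0.665, 0.238, -0.241]
wrist_force: [-3.5, -3.1, 29.6]
gripper_width: 0.512
```

```bash
python3 chk.py w10
```

```text
19.775 [575.21626249 100.26052927 288.10182435] tool F [ -0.6 -29.6  -4.5] tool M [-0.91  0.29 -0.25]
[ 276  273   92   78 5606] ((321.9493408203125, 311.5157775878906), (77.05908966064453, 90.65447998046875), 90.28330993652344)
```

```bash
python3 - <<'E'
from h import *
o=bot.observe();print(o["time"],o["tcp_pos"],o["wrist_force"],o["gripper_width"],abs(o["qvel"]).max())
print(bot.sign_off())
E
```

```text
19.825 [575.22183159 100.27920266 288.10143291] [-3.34391214 -1.98993792 29.23944095] 0.5112483659727074 0.0015986622522918084
the job is handed in; nothing more can be done
None
```

I picked up the smaller grey knurled key, set it over the spigot and turned it until it dropped over the pins. I then pushed it down to a hard stop and handed the job in at 19.8 s, still holding it. No verdict came back.

**What went wrong on the way:**
- **Overturn:** the key dropped somewhere between 25° and 41° of turn, but the turn already sent ran on to about 57°. It slipped in the jaws and I turned back about 6°.
- **Jam:** the first push wedged at about 34 N. I backed off, moved the tool sideways and pushed again. The key ended about 2 mm off-centre in the jaws, along the pads.

**Last checks:**
- **Depth:** the tool stopped at z = 288.1 mm, 16.8 mm below where the key rested on the pins. Full travel is 17 mm, so the underside is about 29.8 mm below the spigot top. Pushing with 40 N instead of 27 N moved it only 0.15 mm further.
- **Hold:** the upward force on the tool is about 29 N with little side force, the grip is at 90 N, and the arm is at rest.
- **Tilt:** an overlay of the key model on a wrist picture taken just before the final press fitted an upright key. A 0.09 rad tilt did not fit.

**Not confirmed:**
- **Valve travel:** I did not measure it directly; I inferred it from the depth and the spring force.
- **Spigot position:** the wrist camera and the fixed cameras disagreed by about 4 mm. The off-centre seating favours the fixed cameras.
- **Jars:** I carried the key well clear of them, but took no final picture to check they stayed put.

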